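Lid the vegetable tin and slide it under the shelf riser

ROBOT

A 6-joint arm with a two-finger parallel gripper is mounted at the origin on a cart in front of the work surface, level with it; the furniture and walls round the work are solid. World frame = base frame: x ahead of the robot, y to its left, z up, the work surface at z = 0. Lengths are in mm, angles in rad, forces in N, time in s.
With the tool pointing down it reaches from about 275 to 1000 mm from the base axis. Payload 8.4 kg.
Tool frame: the origin (TCP) lies at the very end of the fingers, on their centre line; the grasp point (between the pads) lies 19 mm behind it (r.pinch_z is the distance from the TCP to the grasp point, in mm); z points along the fingers, y is the line along which they close (so a half turn about z gives the same grasp; the last joint's range is limited). The gripper opens to 85 mm and grips with 20 to 120 N. Pads are 22 mm wide; open, the fingers measure 114 mm over their backs; the gripper's body (76 mm by 85 mm) begins 54 mm behind the grasp point. The pads swing forward as they close: fully open they stand 13 mm farther back than shut.
Start: joints at [1.295, 0.353, 1.633, -0, 1.155, -0.002], TCP at [168.993, 601.722, 201.681] pointing down, gripper open.
Joint ranges: [-2.63, 2.63], [-0.92, 2.1], [0.06, 2.66], [-1.3, 4.44], [0, 2.69], [-3.02, 3.02]. Speed limits (rad/s): [2.22, 2.22, 2.79, 3.14, 3.14, 3.14].

INTERFACE

Orientations are given as [roll, pitch, yaw] about the fixed x, y, z axes, in that order (R = Rz(yaw) Ry(pitch) Rx(roll)).
In Python, from rig import r gives the robot as it stands.
- The arm moves only by the tool carry_out, never from a script. Its argument "series" is a list of rows, each a list of 7 numbers: the turn, a rotation vector about the tool's x, y, z as a fraction of full scale, then the shift along the tool's x, y, z as a fraction of full scale, then the gripper command: -1 is fully open, 1 is shut, values between are in proportion. A call has 1 to 8 rows; each row is the pose to reach, as a shift and turn from the pose commanded when the call began, along the tool's axes at that moment, turning the shorter way round; what a row does not reach only later rows make up. Full scale, the value 1, is 0.25 m for a shift and pi rad for a turn. A row lasts 1/8 s, in which the tool goes at most 62.5 mm and 10.7 degrees, less where a joint would pass 70% of its speed; a pose out of reach is approached as far as the arm can. A call with a number of a shift or a turn outside -1 to 1 is refused whole. A call with a gripper value outside its range is refused whole. The fingers move at their own pace and stop on an object; "force" is the grip in N (left out, the last holds). Time passes only in rows, so rows that repeat a pose let the fingers close. It gives the time, the measured TCP pose, the force, the opening and the grip force at its end, in the units of the state.
- r.sense(): the state, without advancing time (a new reading comes with each control period).
- r.grab_frame(name): name is "scene" or "top"; returns the picture (400x640x3 uint8, red, green, blue); there is no depth.
- r.get_calibration(name): a dict with "K" (3x3 intrinsics, pixels), "pose" (4x4, takes a point from camera to world coordinates). Camera axes: x right, y up, looking along -z (the intrinsics and any distortion apply to the point x, -y, -z); pixel columns grow to the right and rows downward; lengths in mm; the calibration is good to about 2 mm. A picture is of the moment at which its call begins. get_calibration takes no time and is no camera call.
- r.sign_off(): hands the job in; it is judged then, once.
Trained networks look in the newest picture that a camera, given by its name, has taken for a name from the list of things; names that differ only in an ending like _2 or _b are one class to them, and where a whole thing is asked for, a point or a joint stands for the part that bears it (a point fixed in the world has none). Each returns a list of dicts, best first, with "score" (0 to 1); they miss things now and then, are a little off and sometimes report something else, mostly with a low value. They report only what shows in the picture. A call takes as long as a camera call.
- r.silhouettes(camera, label): "region" (400x640 bool, what is visible of it) and "position" ([row, column] in pixels, amid what is visible of it).
The state is a dict: "clock": time; "qpos": joint angles; "qvel": joint speeds; "joint_efforts": joint torques, N m; "eef_pos": TCP position; "tcp_rot": TCP orientation; "contact_force": force on the tool from outside, world axes, zero at the start; "wrist_torque": the same for the moment, N m; "opening": opening from 0.0 (shut) to 1.0 (fully open); "grasp_force": force on a finger pad.
Only numpy, scipy, OpenCV 4.12 (cv2) and the standard library are available. Lean on these libraries where they do the work, as an engineer would, in place of code of your own. Each camera call takes 0.05 s, during which the arm holds its last target. There are 200 camera calls.

TASK

The tin of garlic and lemon is filled and ready to be put away. Take the wooden lid from its sloping rest and set it down (do not drop it) on the tin so that it seats flat all round; then, keeping the tin on the worktop and without bumping the little shelf, slide the closed tin between the shelf's ends, long side first, all the way back until it meets the rail at the rear. Leave the other things where they stand.

Things in the scene. Friction and masses are not known exactly. Their poses are not given: they have to be found in the camera images.
- tin: Open white tin with thin dark rim, 110 (x) x 140 (y) x 85 mm high, walls 4 mm, 0.45 kg, loose in front of the shelf, holding a garlic bulb and a lemon below its rim. Origin: centre of underside; z up. Either long side may go in first. A push of 5 to 8 N low on a long side slides it; it can also be drawn along by the seated lid's handle.
- lid: Loose wooden lid, 0.15 kg. Plate 148 (x) x 118 (y) x 8 mm; stepped plug below, 9 mm deep, 124 x 94 mm (foot 108 x 78), enters the tin's mouth (132 x 102) with 4 mm play a side. Bar handle amid the top: 80 mm along x, 14 wide (y), 36 high. Origin: centre of plate underside; z out through the handle. Seated: x along the tin's y, either way round, origin 85 mm above the tin's.
- lid_rest: Fixed wooden rest, about 150 x 90 mm, on which the lid starts, handle up, sloping 35 degrees: low at its front (its -x, roughly toward the robot), where a lip holds the lid's edge, high at its back; the lid's top thus faces up and to the front, its handle running up the slope. Origin: under its middle on the worktop; z up.
- riser: Fixed little wooden shelf on two end panels, jars on top; open front along its -x. Board 160 (x) x 260 (y) x 18 mm, underside 190 mm up; 222 mm free between the ends. Rail across the back, 30 mm high, its front face at x = +56 mm: the tin is home against it, tin origin on riser origin, tin front 20 mm behind the board's front edge (x = -75 mm). Origin: centre, at worktop height; z up.
- garlic: Whole garlic bulb, about 60 mm, loose in the tin. Origin: its underside.
- lemon: Yellow lemon, 78 x 55 mm, loose in the tin. Origin: its underside.
- onion: Red onion, 67 mm, bystander on the worktop near the robot. Origin: its underside.
- salt: Salt shaker, 44 mm wide, 90 mm high, bystander between rest and shelf. Origin: centre of its underside.
- mug: Grey-green mug, 106 mm high, bystander at the back. Origin: its underside.
- glass: Clear tumbler, 80 mm wide, 91 mm high, bystander at the back right. Origin: its underside.

How it is judged (in metres and radians):
On the way, in this order (a step that is already met when the one before it is completed fails the run):
1. the lid sits flat on the tin, plug in its mouth, while the tin is still in front of the shelf (z of lid in the frame of tin between 0.08 and 0.088 m and x of lid in the frame of tin between -0.008 and 0.008 m and y of lid in the frame of tin between -0.008 and 0.008 m and angle between the x axis of lid and the y axis of tin, either way round below 0.12 rad and angle between the z axis of lid and the z axis of tin, either way round below 0.04 rad and x of tin in the frame of riser below -0.09 m), for 0.2 s.
2. the closed tin is under the shelf against the back rail (x of tin in the frame of riser between -0.012 and 0.02 m and y of tin in the frame of riser between -0.045 and 0.045 m and angle between the x axis of tin and the x axis of riser, either way round below 0.12 rad and angle between tin's own z axis and vertical below 0.05 rad and height (world z) of tin below 0.006 m and z of lid in the frame of tin between 0.08 and 0.088 m and x of lid in the frame of tin between -0.008 and 0.008 m and y of lid in the frame of tin between -0.008 and 0.008 m and angle between the x axis of lid and the y axis of tin, either way round below 0.12 rad and angle between the z axis of lid and the z axis of tin, either way round below 0.04 rad), for 0.2 s.
At the end, for the whole second after the job is handed in: Lid flat on the tin (within 8 mm and 0.12 rad of centred and square, 0.04 rad of parallel, 3 mm raised at most), garlic and lemon inside; tin flat on the worktop between the shelf ends, at most 12 mm short of fully home, square within 0.12 rad; all at rest (all of step 2 and horizontal distance between each of garlic, lemon and tin below 0.065 m and z of each of garlic, lemon in the frame of tin below 0.06 m and linear speed of each of lid, tin below 0.02 m/s); the robot touches nothing.
It fails at once if the robot bumps the shelf (over 10 N) (contact force between any of the arm, the fingers and riser above 10 N).
It fails at once if the lid is dropped (moves faster than 0.5 m/s while no finger touches it) (contact force between each of the fingers, the arm and lid below 0.1 N and linear speed of lid above 0.5 m/s).
It fails at once if the tin is tipped over 0.3 rad or lifted over 30 mm (angle between tin's own z axis and vertical above 0.3 rad or height (world z) of tin above 0.03 m).
It fails at once if a bystander is moved by more than 30 mm (distance of any of onion, salt, mug, glass from where it was at the start of the episode above 0.03 m).
It also fails if it takes over 50 s, if anything falls off the work surface, if the arm or the gripper's body presses on something with over 40 N, if the wrist force passes 120 N, or if a joint passes its speed limit or range.

## Working session

There is one attempt and no reset: what is moved stays moved. The work goes in short steps, Python scripts to look and compute and a tool call to move; the robot and the scene stay as the last step left them, time stands still between calls to the robot, and variables do not carry over. Pictures are saved under pics/ and viewed, at most 10 in all, crops included, and the job is handed in when it is done.

Besides the shell and the picture viewer there is one more tool, called after "Emit:" as name(argument=value, ...) on one line, values as JSON. carry_out: Moves the arm, as the interface text tells. Its arguments: {"type":"object","properties":{"series":{"type":"array"},"force":{"type":"number"}},"required":["series"]}

```bash
mkdir -p pics; ls; python3 - <<'E'
from rig import r
import cv2,numpy as np
for c in("scene","top"):
    im=r.grab_frame(c); cv2.imwrite(f"pics/{c}0.png",im[:,:,::-1])
    k=r.get_calibration(c); print({a:np.round(b,3).tolist() if not isinstance(b,str) else b for a,b in k.items()})
    for n in["tin","lid","lid_rest","riser","salt","garlic"]:
        for d in r.silhouettes(c,n)[:2]:
            m=d["region"].astype(np.uint8); rr=cv2.minAreaRect(np.argwhere(m)[:,::-1].astype(np.float32))
            print(c,n,round(d["score"],2),np.round(d["position"]),m.sum(),np.round(cv2.boxPoints(rr)).tolist())
print(r.sense())
E
```

```text
pics
{'K': [[365.999, 0.0, 321.256], [0.0, 365.999, 198.672], [0.0, 0.0, 1.0]], 'pose': [[0.781, 0.271, -0.562, 73.923], [-0.624, 0.365, -0.691, -499.899], [0.017, 0.891, 0.454, 508.428], [0.0, 0.0, 0.0, 1.0]]}
scene tin 0.67 [219. 276.] 2718 [[245.0, 195.0], [301.0, 186.0], [310.0, 243.0], [254.0, 252.0]]
scene lid 0.75 [187. 224.] 1671 [[194.0, 200.0], [224.0, 150.0], [254.0, 168.0], [224.0, 218.0]]
scene lid_rest 0.65 [205. 231.] 471 [[197.0, 204.0], [248.0, 180.0], [259.0, 202.0], [208.0, 227.0]]
scene riser 0.91 [166. 368.] 10471 [[280.0, 108.0], [393.0, 79.0], [432.0, 229.0], [319.0, 258.0]]
scene riser 0.64 [236. 455.] 1486 [[432.0, 252.0], [445.0, 206.0], [479.0, 216.0], [466.0, 262.0]]
scene salt 0.64 [186. 293.] 267 [[286.0, 173.0], [299.0, 173.0], [299.0, 198.0], [286.0, 198.0]]
scene garlic 0.63 [211. 272.] 190 [[260.0, 208.0], [280.0, 204.0], [283.0, 216.0], [262.0, 219.0]]
{'K': [[379.322, 0.0, 319.556], [0.0, 379.322, 196.165], [0.0, 0.0, 1.0]], 'pose': [[0.028, 0.98, -0.198, 332.492], [-1.0, 0.025, -0.017, 123.262], [-0.012, 0.199, 0.98, 1182.314], [0.0, 0.0, 0.0, 1.0
[... 465 characters left out ...]
5.0, 226.0]]
{'clock': 0.7, 'qpos': array([ 1.29462898e+00,  3.52936923e-01,  1.63340705e+00, -3.44139340e-05,
        1.15524089e+00, -2.39200409e-03]), 'qvel': array([ 0.00020727, -0.00027839, -0.00017498,  0.0021979 , -0.00077506,
       -0.00105551]), 'joint_efforts': array([ 7.99109530e-04, -6.05016017e+01, -3.42402935e+01,  8.90302795e-05,
        1.12326823e-03,  7.56613844e-06]), 'eef_pos': array([168.98332761, 601.71001624, 201.71736895]), 'tcp_rot': array([3.14158494e+00, 3.15036965e-05, 2.86783120e+00]), 'contact_force': array([-0.79386306, -0.34524249, -0.10360066]), 'wrist_torque': array([ 0.04671901, -0.05445648, -0.05223694]), 'grasp_force': 0.0, 'opening': 1.0005056224958164}
```

```bash
python3 - <<'E'
import cv2
a=cv2.imread("pics/scene0.png")[60:300,150:510]; cv2.imwrite("pics/s_z.png",cv2.resize(a,None,fx=2.2,fy=2.2,interpolation=cv2.INTER_CUBIC))
a=cv2.imread("pics/top0.png")[100:300,160:460]; cv2.imwrite("pics/t_z.png",cv2.resize(a,None,fx=2.6,fy=2.6,interpolation=cv2.INTER_CUBIC))
E
```

```text
(no output)
```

View pics/s_z.png

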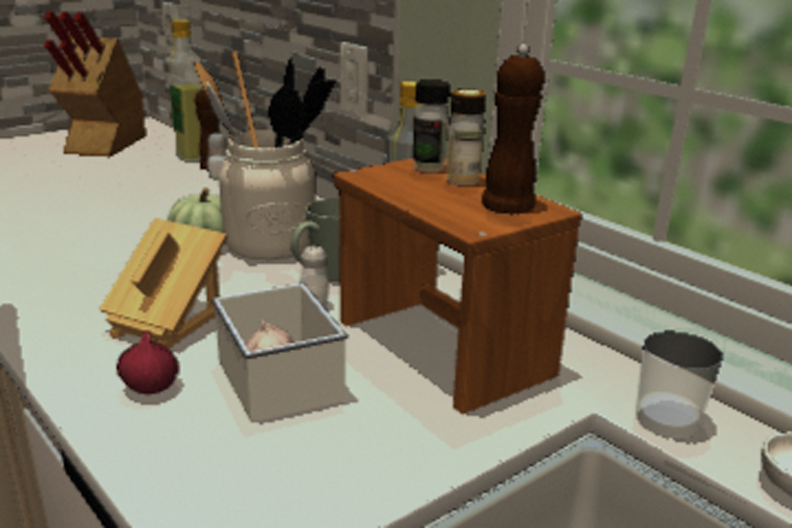

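View pics/t_z.png

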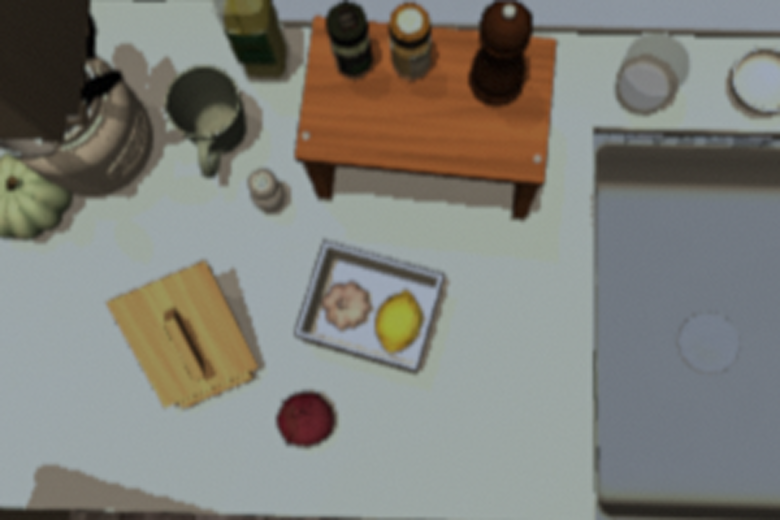

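```bash
cat > h.py <<'E'
import numpy as np
from scipy.optimize import least_squares
from scipy.spatial.transform import Rotation as R
def cal(r): return {c:r.get_calibration(c) for c in("scene","top")}
def proj(k,P):
    T=np.linalg.inv(k["pose"]); p=P@T[:3,:3].T+T[:3,3]; p=p*[1,-1,-1]; q=p@np.array(k["K"]).T
    return q[:,:2]/q[:,2:]
def z2(c,p):
    p=np.array(p,float); return (p+.5)/2.2-.5+[150,60] if c=="scene" else (p+.5)/2.6-.5+[160,100]
def fit(C,obs,mk,x0):
    def f(x):
        M,t=mk(x); return np.concatenate([(proj(C[c],np.array(P,float)@M.T+t)-np.array(px)).ravel() for c,P,px in obs])
    s=least_squares(f,x0,loss="soft_l1"); return s.x,f(s.x).reshape(-1,2)
def flat(x): return R.from_euler("z",x[2]).as_matrix(),np.array([x[0],x[1],0])
def lidm(x): # x,y,z,yaw,slope
    return R.from_euler("ZY",[x[3],-x[4]]).as_matrix(),np.array(x[:3])
E
python3 - <<'E'
from rig import r
from h import *
C=cal(r); np.set_printoptions(precision=2,suppress=True)
def o(c,P,z): return (c,P,z2(c,z))
tin=[o("top",[[55,70,85],[55,-70,85],[-55,-70,85],[-55,70,85]],[(323,240),(446,271),(417,372),(295,338)]),
 o("scene",[[55,70,85],[55,-70,85],[-55,-70,85],[-55,70,85],[-55,-70,0],[55,-70,0]],[(302,285),(346,334),(248,356),(215,298),(258,420),(353,400)])]
print("tin",*fit(C,tin,flat,[500,100,-.2]))
ri=[o("top",[[80,130,208],[80,-130,208],[-80,-130,208],[-80,130,208]],[(315,15),(556,38),(547,180),(297,157)]),
 o("scene",[[-80,130,208],[80,-130,208],[-80,-130,208]],[(335,173),(580,213),(470,248)])]
print("riser",*fit(C,ri,flat,[680,50,-.1]))
L=[o("top",[[74,59,8],[74,-59,8],[-74,59,8],[-74,-59,8]],[(107,302),(207,260),(168,405),(257,372)]),
 o("scene",[[74,59,8],[74,-59,8],[-74,-59,8],[-74,59,8]],[(157,218),(226,235),(172,340),(103,305)])]
x,e=fit(C,L,lidm,[430,270,60,.4,.61]); print("lid",x,e)
E
```

```text
tin [492.8  191.73  -0.23] [[ 0.37  0.58]
 [-1.19  0.64]
 [ 0.27 -1.91]
 [ 0.66 -1.32]
 [ 0.24 -0.94]
 [ 0.88  0.02]
 [ 0.76 -0.6 ]
 [-0.47  0.35]
 [-1.82  1.28]
 [-2.33 -0.06]]
riser [693.03 131.65  -0.08] [[-0.24 -0.42]
 [ 1.21 -0.19]
 [-0.11  1.4 ]
 [-0.97  0.42]
 [-1.11 -0.23]
 [ 2.45 -0.11]
 [ 0.37 -2.36]]
lid [456.84 403.19  64.1    0.4  -11.91] [[ 0.01 -0.29]
 [ 0.61  0.91]
 [-2.07  0.2 ]
 [ 0.38 -1.45]
 [-0.13  0.07]
 [ 0.45  0.01]
 [ 0.17 -2.35]
 [-0.81  3.35]]
```

```bash
cat >> h.py <<'E'
import cv2
from scipy.ndimage import map_coordinates
def box(lo,hi):
    lo,hi=np.array(lo,float),np.array(hi,float); E=[]
    for a in range(3):
        b,c=[i for i in range(3) if i!=a]
        for u in(0,1):
            for v in(0,1):
                p=lo.copy();p[b]=(lo,hi)[u][b];p[c]=(lo,hi)[v][c];q=p.copy();q[a]=hi[a];E.append((p,q))
    return E
def samp(E,n=25): return np.concatenate([p+(q-p)*np.linspace(.03,.97,n)[:,None] for p,q in E])
def refine(C,ims,items,mk,x0,sig=3.):
    D={}
    for c,im in ims.items():
        b=cv2.resize(im,None,fx=3,fy=3,interpolation=cv2.INTER_CUBIC); e=cv2.Canny(cv2.GaussianBlur(b,(5,5),0),30,80)
        D[c]=cv2.distanceTransform(255-e,cv2.DIST_L2,5)/3
    def f(x):
        M,t=mk(x); o=[]
        for c,P in items:
            uv=proj(C[c],P@M.T+t); o.append(map_coordinates(D[c],[(uv[:,1]+.5)*3-.5,(uv[:,0]+.5)*3-.5],order=1,mode="nearest"))
        return np.concatenate(o)
    s=least_squares(f,x0,loss="cauchy",f_scale=.5,x_scale=[1]*(len(x0)-1)+[.01] if len(x0)==3 else [1,1,1,.01],diff_step=1e-4)
    return s.x,np.median(f(s.x))
def draw(C,im,c,E,M,t,col):
    for p,q in E:
        u=proj(C[c],np.array([p,q])@M.T+t); a,b=[tuple(int(v) for v in ((w+.5)*3-.5)*8) for w in u]
        cv2.line(im,a,b,col,1,cv2.LINE_AA,3)
def lid4(x): return lidm([*x,.611])
E
cat > ref.py <<'E'
from rig import r
from h import *
C=cal(r); np.set_printoptions(precision=3,suppress=True)
ims={c:cv2.imread(f"pics/{c}0.png") for c in C}
rim=[e for e in box([-55,-70,0],[55,70,85]) if e[0][2]==85 and e[1][2]==85]
st=rim+[e for e in box([-55,-70,0],[55,70,85]) if e[0][0]==-55 and e[1][0]==-55 and e[0][1]==-70 and e[1][1]==-70]+[(np.array([-55,-70,0.]),np.array([55,-70,0.])),(np.array([-55,-70,0.]),np.array([-55,70,0.]))]
bd=[e for e in box([-80,-130,190],[80,130,208]) if e[0][2]==208 and e[1][2]==208]
pl=[e for e in box([-74,-59,0],[74,59,8]) if e[0][2]==8 and e[1][2]==8]
hd=[e for e in box([-40,-7,8],[40,7,44]) if e[0][2]==44 and e[1][2]==44]
X={}
X["tin"]=refine(C,ims,[("top",samp(rim)),("scene",samp(st))],flat,[492.8,191.7,-.23])
X["riser"]=refine(C,ims,[("top",samp(bd)),("scene",samp(bd))],flat,[693,131.6,-.08])
X["lid"]=refine(C,ims,[("top",samp(pl+hd)),("scene",samp(pl+hd))],lid4,[456.8,403.2,64.1,.4])
print(X)
O={}
for c in C:
    O[c]=cv2.resize(ims[c],None,fx=3,fy=3,interpolation=cv2.INTER_CUBIC)
    draw(C,O[c],c,st,*flat(X["tin"][0]),(0,0,255)); draw(C,O[c],c,bd,*flat(X["riser"][0]),(255,0,0)); draw(C,O[c],c,pl+hd,*lid4(X["lid"][0]),(0,255,0))
v=np.hstack([O["scene"][420:780,540:940],O["top"][560:800,570:1010][:, :400].repeat(1,0) if 0 else cv2.copyMakeBorder(O["top"][510:790,580:980],0,80,0,0,cv2.BORDER_CONSTANT)])
cv2.imwrite("pics/ov.png",v)
E
python3 ref.py
```

```text
{'tin': (array([491.191, 192.554,  -0.259]), np.float32(0.22898094)), 'riser': (array([693.195, 133.105,  -0.078]), np.float32(0.36106813)), 'lid': (array([455.993, 403.57 ,  68.191,   0.432]), np.float32(0.2989999))}
```

View pics/ov.png

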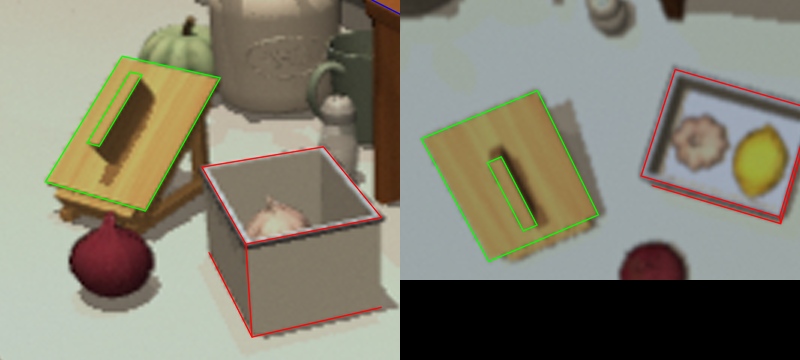

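```bash
cat >> h.py <<'E'
def rel(s,targets):
    R0=R.from_euler("xyz",s["tcp_rot"]); out=[]
    for p,Rt in targets:
        w=(R0.inv()*Rt).as_rotvec()/np.pi; d=R0.inv().apply(np.array(p)-s["eef_pos"])/250
        print(np.round(np.r_[w,d],3).tolist())
LID=np.array([455.993,403.57,68.191,.432]); TIN=np.array([491.2,192.55,-.259]); RIS=np.array([693.2,133.1,-.078])
def lidtool(M): # tool rot for lid rotation matrix
    return R.from_matrix(M@np.diag([-1.,1,-1]))
E
python3 - <<'E'
from rig import r
from h import *
M,t=lid4(LID); Rt=lidtool(M)
s=r.sense(); print(s["clock"])
rel(s,[(t+M[:,2]*h,Rt) for h in(140,90,16)])
for h in(140,16): print(t+M[:,2]*h)
E
```

```text
0.7
[-0.069, -0.186, -0.218, -1.075, -0.661, 0.075]
[-0.069, -0.186, -0.218, -1.162, -0.587, 0.239]
[-0.069, -0.186, -0.218, -1.292, -0.476, 0.482]
[383.05547483 369.9425978  182.86146369]
[447.65728284 399.72686832  81.29619585]
```

Emit:
carry_out(series=[[-0.02, -0.06, -0.07, -0.25, -0.15, 0, -1], [-0.035, -0.1, -0.11, -0.45, -0.3, 0, -1], [-0.05, -0.14, -0.16, -0.65, -0.4, 0, -1], [-0.065, -0.175, -0.205, -0.85, -0.53, 0.03, -1], [-0.069, -0.186, -0.218, -0.98, -0.62, 0.05, -1], [-0.069, -0.186, -0.218, -1, -0.65, 0.06, -1], [-0.069, -0.186, -0.218, -1, -0.65, 0.06, -1]], force=40)

```text
clock: 1.58
eef_pos: [366.2, 377.9, 187.2]
tcp_rot: [3.139, 0.611, -2.712]
contact_force: [0.8, 0.9, 0.5]
opening: 1.002
grasp_force: 0.0
```

```bash
python3 - <<'E'
from rig import r
from h import *
M,t=lid4(LID); Rt=lidtool(M)
s=r.sense(); print(s["clock"],s["eef_pos"],s["qvel"].round(3))
rel(s,[(t+M[:,2]*h,Rt) for h in(120,70,16)])
E
```

```text
1.575 [366.20028171 377.85121362 187.24660075] [ 0.023  0.013 -0.046  0.002  0.004  0.007]
[0.0, -0.0, -0.001, -0.029, -0.057, 0.122]
[0.0, -0.0, -0.001, -0.029, -0.057, 0.322]
[0.0, -0.0, -0.001, -0.03, -0.058, 0.538]
```

Emit:
carry_out(series=[[0, 0, -0.001, -0.029, -0.057, 0.122, -1], [0, 0, -0.001, -0.029, -0.057, 0.25, -1], [0, 0, -0.001, -0.03, -0.058, 0.38, -1], [0, 0, -0.001, -0.03, -0.058, 0.48, -1], [0, 0, -0.001, -0.03, -0.058, 0.538, -1], [0, 0, -0.001, -0.03, -0.058, 0.538, 0], [0, 0, -0.001, -0.03, -0.058, 0.538, 1], [0, 0, -0.001, -0.03, -0.058, 0.538, 1]], force=40)

```text
clock: 2.58
eef_pos: [448.1, 402.1, 90.9]
tcp_rot: [-3.138, 0.594, -2.704]
contact_force: [0.1, -0.1, 0.5]
opening: 0.376
grasp_force: 0.0
```

Emit:
carry_out(series=[[0, 0, 0, 0, 0, 0, 1], [0, 0, 0, 0, 0, 0, 1]])

```text
clock: 2.82
eef_pos: [448.3, 401.9, 90.5]
tcp_rot: [-3.138, 0.593, -2.705]
contact_force: [-0.7, 0.4, 0.0]
opening: -0.002
grasp_force: 0.0
```

```bash
python3 - <<'E'
from rig import r
from h import *
s=r.sense(); print(s["qpos"].round(3),s["contact_force"],s["joint_efforts"].round(1))
a=cv2.resize(r.grab_frame("scene")[100:260,160:340],None,fx=2.2,fy=2.2,interpolation=2)
b=cv2.resize(r.grab_frame("top")[150:310,180:360],None,fx=2.2,fy=2.2,interpolation=2)
cv2.imwrite("pics/miss.png",np.hstack([a,b])[:,:,::-1])
E
```

```text
[ 0.879  0.303  2.221 -1.295  0.254  0.09 ] [-0.72588676  0.40926667  0.00781584] [  0.  -44.8 -22.   -0.8   0.3  -0. ]
```

View pics/miss.png

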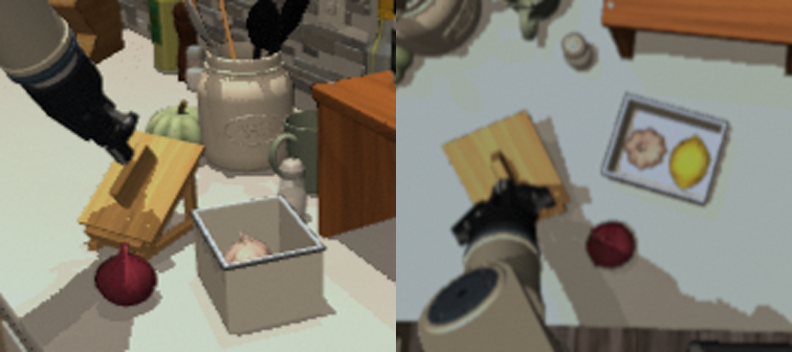

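```bash
python3 - <<'E'
from rig import r
from h import *
C=cal(r);s=r.sense(); R0=R.from_euler("xyz",s["tcp_rot"]); M,t=lid4(LID)
print("tcp in lid",M.T@(s["eef_pos"]-t), R0.as_matrix().T@M)
for c,z0,z1 in(("scene",160,100),("top",180,150)):
    im=r.grab_frame(c); b=cv2.cvtColor(cv2.resize(im,None,fx=3,fy=3,interpolation=2),cv2.COLOR_RGB2BGR)
    pl=[e for e in box([-74,-59,0],[74,59,8]) if e[0][2]==8 and e[1][2]==8]
    draw(C,b,c,pl+box([-40,-7,8],[40,7,44]),M,t,(0,255,0))
    p=s["eef_pos"]; q=p-R0.apply([0,0,60]); draw(C,b,c,[(p,q)],np.eye(3),0,(0,0,255))
    cv2.imwrite(f"pics/m_{c}.png",b[z1*3+60:z1*3+400,z0*3:z0*3+390])
cv2.imwrite("pics/m.png",np.hstack([cv2.imread(f"pics/m_{c}.png") for c in C]))
E
```

```text
tcp in lid [ 6.39173087  1.67266641 22.49917811] [[-9.99831179e-01 -4.10894231e-03  1.79089349e-02]
 [-4.12336661e-03  9.99991204e-01 -7.68573688e-04]
 [-1.79056193e-02 -8.42289040e-04 -9.99839327e-01]]
```

View pics/m.png

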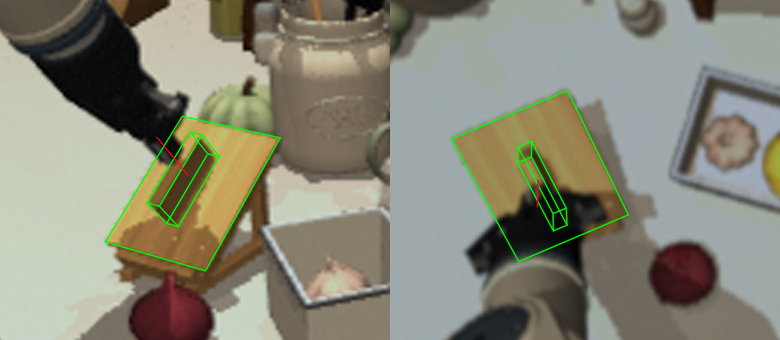

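```bash
python3 - <<'E'
from rig import r
from h import *
a=r.grab_frame("scene")[120:210,180:265];b=r.grab_frame("top")[180:270,190:275]
z=lambda i:cv2.resize(cv2.convertScaleAbs(i,alpha=2.0,beta=15),None,fx=4.6,fy=4.6,interpolation=2)
cv2.imwrite("pics/z.png",np.hstack([z(a),z(b)])[:,:,::-1])
E
```

```text
(no output)
```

View pics/z.png

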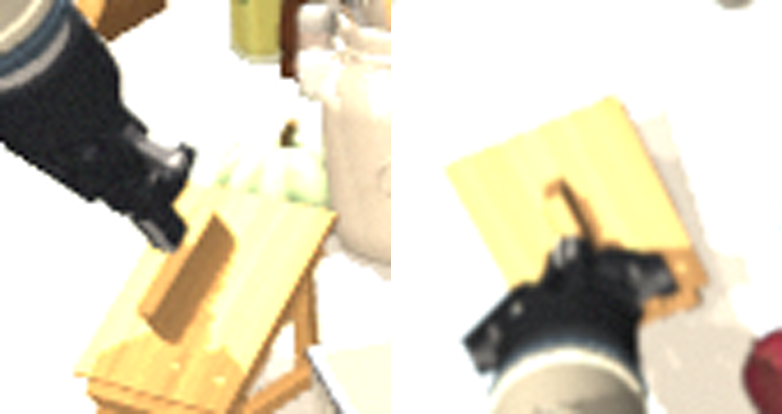

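```bash
python3 - <<'E'
from rig import r
from h import *
C=cal(r);s=r.sense(); M,t=lid4(LID); p=s["eef_pos"]; R0=R.from_euler("xyz",s["tcp_rot"])
for d in(0,10,20,40,73): print(d,[proj(C[c],(p-R0.apply([0,0,d]))[None])[0].round(1) for c in C])
f=lambda P:np.r_[proj(C["scene"],P[None])[0]-[218,173.5],proj(C["top"],P[None])[0]-[228,233.3]]
x=least_squares(f,p); print(x.x,x.fun,M.T@(x.x-t), s["opening"])
for y in(-7,7): print(proj(C["scene"],np.array([[40,y,44],[-40,y,44]])@M.T+t),proj(C["top"],np.array([[40,y,44],[-40,y,44]])@M.T+t))
E
```

```text
0 [array([222.2, 178. ]), array([228.9, 229.5])]
10 [array([220.5, 176. ]), array([228.9, 230.9])]
20 [array([218.9, 173.9]), array([228.8, 232.4])]
40 [array([215.4, 169.7]), array([228.7, 235.4])]
73 [array([209.4, 162.4]), array([228.6, 240.7])]
[435.99528511 398.88408935 107.86306586] [-0.19609262  0.02200453  0.0850571  -0.18953879] [ 6.27754043  4.1173843  44.03837873] 0.004126504872707855
[[226.88485415 164.44119734]
 [212.63465135 188.27102853]] [[226.65935281 221.79967019]
 [238.50998072 244.56670804]]
[[222.90918445 163.5339956 ]
 [208.61135465 187.20255093]] [[221.9887588  223.75512733]
 [233.98889064 246.48345667]]
```

Emit:
carry_out(series=[[0, 0, 0, 0, 0, -0.1, 1], [0, 0, 0, 0, 0, -0.24, 1], [0, 0, 0, 0, 0, -0.24, 1]])

```text
clock: 3.5
eef_pos: [417.7, 388.4, 141.7]
tcp_rot: [-3.14, 0.595, -2.706]
contact_force: [0.3, 1.4, -0.3]
opening: -0.005
grasp_force: 0.0
```

```bash
python3 - <<'E'
from rig import r
from h import *
C=cal(r);s=r.sense(); p=s["eef_pos"]; R0=R.from_euler("xyz",s["tcp_rot"]); M,t=lid4(LID)
print(s["qpos"].round(3),s["opening"],s["clock"],M.T@(p-t))
o=[]
for c in C:
    im=r.grab_frame(c); cv2.imwrite(f"pics/{c}1.png",im[:,:,::-1])
    b=cv2.resize(cv2.convertScaleAbs(im,alpha=2.0,beta=15),None,fx=3,fy=3,interpolation=2)[:,:,::-1].copy()
    for d in(0,20): 
        q=(p-R0.apply([0,0,d])); draw(C,b,c,[(q-R0.apply([5,0,0]),q+R0.apply([5,0,0]))],np.eye(3),0,(0,0,255))
    draw(C,b,c,box([-40,-7,8],[40,7,44]),M,t,(0,255,0))
    o.append(b[360:700,480:830] if c=="scene" else b[540:880,570:920])
cv2.imwrite("pics/z2.png",np.hstack(o))
E
```

```text
[ 0.918  0.157  2.248 -0.944  0.329 -0.244] -0.005122348624050568 3.5 [ 8.49415396  2.23968452 83.73682251]
```

View pics/z2.png

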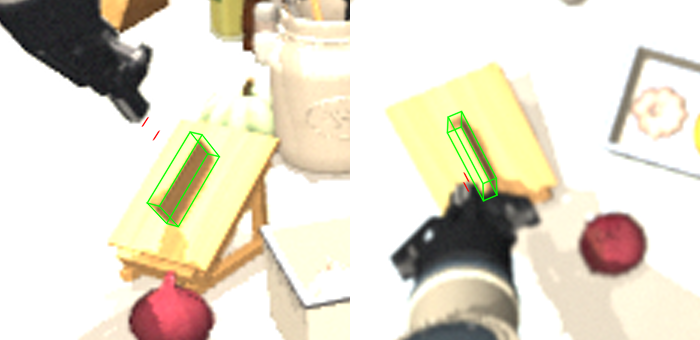

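```bash
cat >> h.py <<'E'
DEL=.36
def pick(): M,t=lid4(LID); return M,t,lidtool(M)*R.from_euler("y",DEL)
E
python3 - <<'E'
from rig import r
from h import *
M,t,Rt=pick(); tz=Rt.apply([0,0,1]); G=t+M@[0,0,20]; s=r.sense()
print(tz); rel(s,[(G-tz*60,Rt),(G+tz*22,Rt)])
E
```

```text
[ 0.22555479  0.10399066 -0.96866453]
[-0.0, 0.109, 0.001, -0.054, -0.008, 0.024]
[-0.0, 0.109, 0.001, 0.057, -0.007, 0.332]
```

Emit:
carry_out(series=[[0, 0.055, 0, -0.03, -0.005, 0.0, 1], [0, 0.109, 0.001, -0.054, -0.008, 0.024, 1], [0, 0.109, 0.001, -0.054, -0.008, 0.024, 1], [0, 0.109, 0.001, -0.054, -0.008, 0.024, 1]])

```text
clock: 4.1
eef_pos: [434.4, 393.3, 142.3]
tcp_rot: [-3.14, 0.249, -2.711]
contact_force: [0.0, 0.1, -0.4]
opening: -0.005
grasp_force: 0.0
```

```bash
python3 - <<'E'
from rig import r
from h import *
C=cal(r);s=r.sense(); p=s["eef_pos"]; R0=R.from_euler("xyz",s["tcp_rot"]); M,t,Rt=pick()
print(s["qpos"].round(3),s["clock"],p, (R0.inv()*Rt).as_rotvec())
z=R0.apply([0,0,1])
for c in C:
    im=r.grab_frame(c); cv2.imwrite(f"pics/{c}2.png",im[:,:,::-1]); g=im.max(2).astype(float)
    ds=np.arange(-10,70,4); 
    for off in(-6,-3,0,3,6):
        uv=np.array([proj(C[c],(p-z*d+R0.apply([0,off,0]))[None])[0] for d in ds]); 
        print(c,off,map_coordinates(g,[uv[:,1],uv[:,0]],order=1).round().astype(int))
E
```

```text
[ 0.789  0.245  1.966 -0.136  0.701 -1.119] 4.1 [434.44531282 393.32245142 142.25200053] [-0.00140867 -0.00153354 -0.00103523]
scene -6 [196 198 198 196 184 199 200 200 201 193 102  19  14  13  13  14  11  13
  11  13]
scene -3 [198 198 198 197 196 201 200 201 200 158  57  15  19  14  16  12  15  17
  12  10]
scene 0 [198 198 199 199 201 202 202 200 186  99  49  35  32  30  32  30  28  32
  17  11]
scene 3 [198 197 200 201 202 202 201 199 169  82  59  53  55  49  56  50  53  49
  17  14]
scene 6 [196 199 201 201 201 200 201 197 160  72  64  65  66  65  66  61  66  47
  21  14]
top -6 [ 5  5  4  3  3  3  4  5  6  8  9 10 12 13 14 15 15 15 16 16]
top -3 [ 4  4  4  5  6  7  8 10 11 12 13 14 15 15 15 16 16 17 17 17]
top 0 [ 5  6  7  9 10 12 13 14 14 15 15 15 15 16 16 17 17 17 17 17]
top 3 [ 9 11 12 13 14 15 15 15 15 15 16 16 16 16 16 17 17 18 18 19]
top 6 [14 14 15 15 15 15 15 15 16 16 16 17 17 18 18 19 19 21 22 25]
```

```bash
python3 - <<'E'
from rig import r
from h import *
M,t,Rt=pick(); tz=Rt.apply([0,0,1]); G=t+M@[0,0,20]; s=r.sense()
rel(s,[(G-tz*30,Rt),(G+tz*24,Rt)])
E
```

```text
[-0.001, -0.0, -0.0, 0.003, 0.005, 0.114]
[-0.001, -0.0, -0.0, 0.003, 0.006, 0.33]
```

Emit:
carry_out(series=[[0, 0, 0, 0.003, 0.006, 0, -1], [0, 0, 0, 0.003, 0.006, 0, -1], [0, 0, 0, 0.003, 0.006, 0, -1], [0, 0, 0, 0.003, 0.006, 0.1, -1], [0, 0, 0, 0.003, 0.006, 0.2, -1], [0, 0, 0, 0.003, 0.006, 0.28, -1], [0, 0, 0, 0.003, 0.006, 0.33, -1], [0, 0, 0, 0.003, 0.006, 0.33, -1]])

```text
clock: 5.2
eef_pos: [448.9, 401.4, 61.7]
tcp_rot: [-3.139, 0.249, -2.709]
contact_force: [0.2, -0.2, -0.8]
opening: 0.997
grasp_force: 0.0
```

Emit:
carry_out(series=[[0, 0, 0, 0, 0, 0, 0], [0, 0, 0, 0, 0, 0, 1], [0, 0, 0, 0, 0, 0, 1], [0, 0, 0, 0, 0, 0, 1]], force=40)

```text
clock: 5.7
eef_pos: [449.4, 401.8, 62.7]
tcp_rot: [-3.14, 0.251, -2.709]
contact_force: [1.8, -2.9, 6.5]
opening: 0.155
grasp_force: 44.4
```

```bash
python3 - <<'E'
from rig import r
from h import *
import json
s=r.sense(); M,t,Rt=pick(); R0=R.from_euler("xyz",s["tcp_rot"])
TR=M.T@R0.as_matrix(); Tt=M.T@(s["eef_pos"]-t); print(Tt); json.dump([TR.tolist(),Tt.tolist()],open("grasp.json","w"))
def tool(ML,tl): return tl+ML@Tt,R.from_matrix(ML@TR)
yl=TIN[2]+np.pi/2; F=R.from_euler("z",yl).as_matrix()
rel(s,[tool(M,t+M[:,2]*60),tool(M,t+M[:,2]*60+[0,0,70]),tool(lidm([0,0,0,.87,.3])[0],np.array([460,300,190])),tool(F,np.array([TIN[0],TIN[1],150]))])
E
```

```text
[-8.68564371  1.17330564 -0.6096161 ]
[-0.0, 0.0, -0.0, 0.085, -0.0, -0.225]
[-0.0, 0.0, -0.0, 0.015, -0.001, -0.496]
[-0.013, 0.097, -0.139, 0.035, -0.398, -0.521]
[0.015, 0.181, -0.284, 0.132, -0.855, -0.39]
```

Emit:
carry_out(series=[[0, 0, 0, 0.02, 0, -0.055, 1], [0, 0, 0, 0.045, 0, -0.12, 1], [0, 0, 0, 0.07, 0, -0.18, 1], [0, 0, 0, 0.085, 0, -0.225, 1], [0, 0, 0, 0.085, 0, -0.225, 1]])

```text
clock: 6.32
eef_pos: [417.8, 387.6, 112.8]
tcp_rot: [-3.14, 0.252, -2.709]
contact_force: [0.2, 0.6, -1.0]
opening: 0.154
grasp_force: 42.6
```

Emit:
carry_out(series=[[0, 0, 0, -0.03, 0, -0.13, 1], [0, 0.01, -0.01, -0.06, -0.05, -0.26, 1], [-0.005, 0.045, -0.06, -0.06, -0.2, -0.29, 1], [-0.013, 0.09, -0.13, -0.05, -0.398, -0.296, 1], [0, 0.13, -0.18, -0.02, -0.55, -0.26, 1], [0.01, 0.16, -0.24, 0.02, -0.72, -0.21, 1], [0.015, 0.181, -0.284, 0.045, -0.83, -0.17, 1], [0.015, 0.181, -0.284, 0.047, -0.855, -0.165, 1]])

```text
clock: 7.32
eef_pos: [488.0, 182.8, 147.4]
tcp_rot: [3.139, -0.363, -1.826]
contact_force: [-0.4, 0.4, -1.7]
opening: 0.153
grasp_force: 42.5
```

Emit:
carry_out(series=[[0, 0, 0, 0, 0, 0, 1], [0, 0, 0, 0, 0, 0, 1]])

```text
clock: 7.58
eef_pos: [487.7, 184.6, 148.9]
tcp_rot: [-3.141, -0.358, -1.831]
contact_force: [0.1, 0.2, -1.4]
opening: 0.152
grasp_force: 42.6
```

```bash
cat > look.py <<'E'
from rig import r
from h import *
import json,sys
C=cal(r); np.set_printoptions(precision=3,suppress=True)
TR,Tt=map(np.array,json.load(open("grasp.json"))); s=r.sense(); R0=R.from_euler("xyz",s["tcp_rot"])
ML=R0.as_matrix()@TR.T; tl=s["eef_pos"]-ML@Tt
print(s["clock"],s["qpos"],"lid predicted",tl,R.from_matrix(ML).as_euler("ZYX"))
ims={c:np.ascontiguousarray(r.grab_frame(c)[:,:,::-1]) for c in C}
for c in C: cv2.imwrite(f"pics/{c}{sys.argv[1]}.png",ims[c])
pl=[e for e in box([-74,-59,0],[74,59,8]) if e[0][2]==8 and e[1][2]==8]
lo=[e for e in box([-74,-59,0],[74,59,8]) if e[0][2]==0 and e[1][2]==0 and (e[0][1]==59 and e[1][1]==59)]
# rotate small errors about predicted pose: x,y,z,yaw free then tilt
rt=R.from_matrix(ML)
mk=lambda x:((R.from_euler("z",x[3])*rt).as_matrix(),tl+x[:3])
x,e=refine(C,ims,[(c,samp(pl)) for c in C],mk,[0,0,0,0.]); print("lid corr",x,e)
rim=[q for q in box([-55,-70,0],[55,70,85]) if q[0][2]==85 and q[1][2]==85]
bs=[(np.array([-55,-70,0.]),np.array([55,-70,0.])),(np.array([-55,-70,0.]),np.array([-55,70,0.])),(np.array([-55,-70,0.]),np.array([-55,-70,85.]))]
o=[]
for c in C:
    b=cv2.resize(ims[c],None,fx=3,fy=3,interpolation=2)
    draw(C,b,c,pl,ML,tl,(0,255,255)); draw(C,b,c,pl,*mk(x),(0,255,0)); draw(C,b,c,rim+bs,*flat(TIN),(0,0,255))
    u=(proj(C[c],np.array([[*TIN[:2],100]]))[0]*3).astype(int); o.append(b[max(0,u[1]-200):u[1]+200,u[0]-200:u[0]+200])
cv2.imwrite(f"pics/look{sys.argv[1]}.png",np.hstack(o))
E
python3 look.py 3
```

```text
7.575 [ 0.535  0.406  1.742 -0.261  1.265 -2.233] lid predicted [491.076 192.716 149.552] [ 1.31  -0.002  0.001]
lid corr [-0.735 -0.16   0.002  0.015] 0.30216196
```

View pics/look3.png

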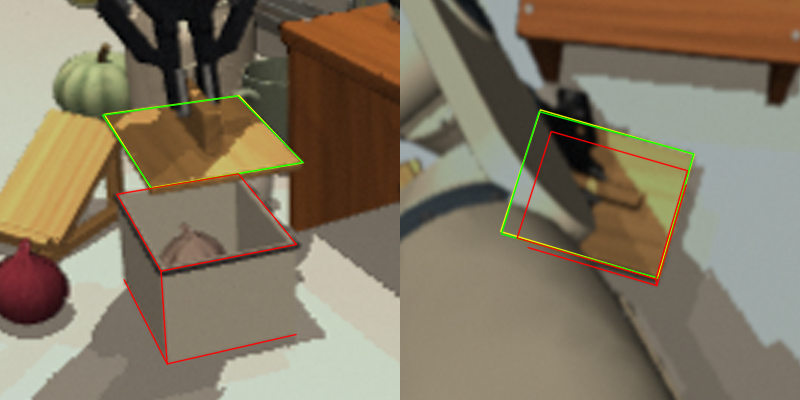

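```bash
python3 - <<'E'
from rig import r
from h import *
s=r.sense(); R0=R.from_euler("xyz",s["tcp_rot"])
rel(s,[(s["eef_pos"]+[.5,0,-d],R0) for d in(30,50,57,61,66)])
E
```

```text
[0.0, 0.0, 0.0, -0.043, -0.002, 0.112]
[0.0, 0.0, 0.0, -0.071, -0.002, 0.187]
[0.0, 0.0, 0.0, -0.08, -0.002, 0.213]
[0.0, 0.0, 0.0, -0.086, -0.002, 0.228]
[0.0, 0.0, 0.0, -0.093, -0.002, 0.247]
```

Emit:
carry_out(series=[[0, 0, 0, -0.02, -0.002, 0.056, 1], [0, 0, 0, -0.043, -0.002, 0.112, 1], [0, 0, 0, -0.06, -0.002, 0.16, 1], [0, 0, 0, -0.071, -0.002, 0.187, 1], [0, 0, 0, -0.076, -0.002, 0.2, 1], [0, 0, 0, -0.08, -0.002, 0.213, 1], [0, 0, 0, -0.08, -0.002, 0.213, 1]])

```text
clock: 8.55
eef_pos: [488.2, 184.1, 92.1]
tcp_rot: [-3.141, -0.359, -1.829]
contact_force: [-0.1, -0.5, -1.4]
opening: 0.155
grasp_force: 42.6
```

Emit:
carry_out(series=[[0, 0, 0, -0.003, 0, 0.008, 1], [0, 0, 0, -0.006, 0, 0.015, 1], [0, 0, 0, -0.006, 0, 0.015, 1]])

```text
clock: 8.93
eef_pos: [488.1, 184.1, 88.0]
tcp_rot: [-3.142, -0.36, -1.829]
contact_force: [-0.4, 0.5, -0.6]
opening: 0.151
grasp_force: 42.6
```

Emit:
carry_out(series=[[0, 0, 0, -0.003, 0, 0.007, 1], [0, 0, 0, -0.004, 0, 0.011, 1], [0, 0, 0, -0.004, 0, 0.011, 1]])

```text
clock: 9.3
eef_pos: [488.1, 184.1, 85.0]
tcp_rot: [3.142, -0.36, -1.829]
contact_force: [-0.2, 0.1, -2.4]
opening: 0.151
grasp_force: 42.6
```

Emit:
carry_out(series=[[0, 0, 0, -0.003, 0, 0.008, 1], [0, 0, 0, -0.003, 0, 0.008, 1]])

```text
clock: 9.55
eef_pos: [488.1, 184.1, 82.9]
tcp_rot: [3.142, -0.36, -1.829]
contact_force: [0.0, -0.3, -2.2]
opening: 0.15
grasp_force: 42.6
```

Emit:
carry_out(series=[[0, 0, 0, -0.003, 0, 0.007, 1], [0, 0, 0, -0.003, 0, 0.007, 1]])

```text
clock: 9.8
eef_pos: [488.2, 184.2, 82.6]
tcp_rot: [-3.141, -0.36, -1.829]
contact_force: [-2.7, -0.4, 14.1]
opening: 0.15
grasp_force: 44.5
```

Emit:
carry_out(series=[[0, 0, 0, -0.003, 0, 0.007, 1], [0, 0, 0, -0.003, 0, 0.007, 1]])

```text
clock: 10.05
eef_pos: [488.3, 184.1, 82.5]
tcp_rot: [-3.141, -0.361, -1.83]
contact_force: [-8.5, -0.4, 30.9]
opening: 0.154
grasp_force: 46.8
```

```bash
python3 - <<'E'
from rig import r
from h import *
s=r.sense(); R0=R.from_euler("xyz",s["tcp_rot"]); np.set_printoptions(precision=3,suppress=True)
rr=R.from_euler("z",RIS[2]); n=5
goal=rr.apply([-165,0,0])[:2]+RIS[:2]
for f in np.linspace(.2,1,5):
    c=TIN[:2]+f*(goal-TIN[:2]); dy=f*(RIS[2]-TIN[2]); Q=R.from_euler("z",dy)
    p=np.r_[c,0]+Q.apply(s["eef_pos"]-np.r_[TIN[:2],0]); rel(s,[(p+[0,0,2.5],Q*R0)])
print(goal)
E
```

```text
[0.004, -0.0, -0.011, 0.03, -0.04, 0.001]
[0.008, -0.0, -0.022, 0.057, -0.08, 0.011]
[0.012, -0.0, -0.032, 0.083, -0.12, 0.021]
[0.016, -0.0, -0.043, 0.11, -0.159, 0.031]
[0.02, -0.0, -0.054, 0.136, -0.199, 0.041]
[528.702 145.957]
```

Emit:
carry_out(series=[[0, 0, 0, 0.004, 0, -0.009, 1], [0.004, 0, -0.011, 0.03, -0.04, 0.001, 1], [0.008, 0, -0.022, 0.057, -0.08, 0.011, 1], [0.012, 0, -0.032, 0.083, -0.12, 0.021, 1], [0.016, 0, -0.043, 0.11, -0.159, 0.031, 1], [0.02, 0, -0.054, 0.136, -0.199, 0.041, 1], [0.02, 0, -0.054, 0.136, -0.199, 0.041, 1]])

```text
clock: 10.92
eef_pos: [527.8, 137.3, 82.6]
tcp_rot: [-3.141, -0.359, -1.648]
contact_force: [-1.8, 0.3, 8.8]
opening: 0.154
grasp_force: 43.9
```

```bash
sed -i 's/^TIN0/&/' h.py; echo 'TIN=np.array([528.7,146.0,-.078])' >> h.py; python3 look.py 4
```

```text
10.925 [ 0.459  0.482  1.797 -0.35   1.078 -2.405] lid predicted [529.645 145.841  83.215] [ 1.493 -0.001  0.001]
lid corr [-0.496  0.177 -0.069  0.014] 0.21556684
```

View pics/look4.png

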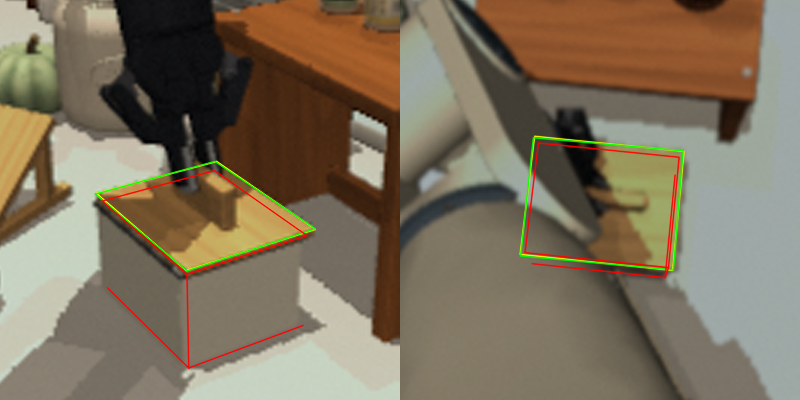

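Emit:
carry_out(series=[[0, 0, 0, 0, 0, 0, -1], [0, 0, 0, 0, 0, 0, -1], [0, 0, 0, 0, 0, 0, -1], [0, 0, 0, 0, 0, -0.1, -1], [0, 0, 0, 0, 0, -0.25, -1], [0, 0, 0, 0, 0, -0.4, -1], [0, 0, 0, 0, 0, -0.4, -1]])

```text
clock: 11.9
eef_pos: [531.8, 174.0, 177.6]
tcp_rot: [-3.138, -0.356, -1.649]
contact_force: [0.5, -0.4, -0.3]
opening: 1.001
grasp_force: 0.0
```

```bash
cat > kin.py <<'E'
from h import *
D=[([1.29463,.35294,1.63341,0,1.15524,-.0024],[168.98,601.71,201.7],[3.14158,0,2.86783]),
([.879,.303,2.221,-1.295,.254,.09],[448.3,401.9,90.5],[-3.138,.593,-2.705]),
([.918,.157,2.248,-.944,.329,-.244],[417.7,388.4,141.7],[-3.14,.595,-2.706]),
([.789,.245,1.966,-.136,.701,-1.119],[434.45,393.32,142.25],[-3.14,.249,-2.711]),
([.535,.406,1.742,-.261,1.265,-2.233],[487.7,184.6,148.9],[-3.141,-.358,-1.831]),
([.459,.482,1.797,-.35,1.078,-2.405],[527.8,137.3,82.6],[-3.141,-.359,-1.648])]
rx=lambda q:R.from_euler("ZYZYZ",[q[0],q[1]+q[2],q[3],q[4],q[5]])
A=[];b=[]
for q,p,e in D:
    Re=R.from_euler("xyz",e); tz=Re.apply([0,0,1]); Z=R.from_euler("z",-q[0]); pl=Z.apply(p); tl=Z.apply(tz); s1,s2=q[1],q[1]+q[2]
    A+=[[1,0,np.sin(s1),np.cos(s2),np.sin(s2),tl[0]],[0,1,np.cos(s1),-np.sin(s2),np.cos(s2),tl[2]]]; b+=[pl[0],pl[2]]
P,res,_,sv=np.linalg.lstsq(np.array(A),np.array(b),rcond=1e-4)
OFF=rx(D[0][0]).inv()*R.from_euler("xyz",D[0][2])
def fk(q):
    Re=rx(q)*OFF; s1,s2=q[1],q[1]+q[2]
    w=R.from_euler("z",q[0]).apply([P[0]+P[2]*np.sin(s1)+P[3]*np.cos(s2)+P[4]*np.sin(s2),0,P[1]+P[2]*np.cos(s1)-P[3]*np.sin(s2)+P[4]*np.cos(s2)])
    return w+P[5]*Re.apply([0,0,1]),Re
LO=np.array([-2.63,-.92,.06,-1.3,0,-3.02]);HI=np.array([2.63,2.1,2.66,4.44,2.69,3.02])
def ik(p,Rt,q0):
    f=lambda q:np.r_[(fk(q)[0]-p)/100,(fk(q)[1].inv()*Rt).as_rotvec()]
    s=least_squares(f,np.clip(q0,LO+.02,HI-.02),bounds=(LO,HI)); return s.x,np.abs(s.fun).max()
E
python3 - <<'E'
from kin import *
np.set_printoptions(precision=3,suppress=True)
print(P,res,sv,OFF.as_rotvec())
for q,p,e in D: a,B=fk(q); print(a-p,(B.inv()*R.from_euler("xyz",e)).as_rotvec())
rr=R.from_euler("z",RIS[2])
for a in(40,50,60,70):
  a=np.radians(a); tz=np.array([np.cos(a),0,-np.sin(a)])
  for head in(0,.15,.3):
    for fl in(0,1):
      Rt=rr*R.from_euler("z",head)*R.from_matrix(np.c_[np.cross([0,1,0],tz)*(1-2*fl),[0,1-2*fl,0],tz])
      o=[]
      for xr in(-250,-55):
        tip=RIS_=np.r_[RIS[:2],0]+rr.apply([xr,0,30]); p=tip+Rt.apply([0,0,1])*37
        best=min((ik(p,Rt,[.25,.5,1.8,q4,q5,q6]) for q4 in(0,-.8,3.1,2.3) for q5 in(.3,) for q6 in(0,-2,2)),key=lambda z:z[1]); o+=[best[0],round(best[1],4)]
      print(round(np.degrees(a)),head,fl,*o)
E
```

```text
Traceback (most recent call last):
  File "kin.py", line 14, in <module>
    OFF=rx(D[0][0]).inv()*R.from_euler("xyz",D[0][2])
        ~~^^^^^^^^^
  File "kin.py", line 8, in <lambda>
    rx=lambda q:R.from_euler("ZYZYZ",[q[0],q[1]+q[2],q[3],q[4],q[5]])
                ~~~~~~~~~~~~^^^^^^^^^^^^^^^^^^^^^^^^^^^^^^^^^^^^^^^^^
  File "scipy/spatial/transform/_rotation.pyx", line 1413, in scipy.spatial.transform._rotation.Rotation.from_euler
ValueError: Expected axis specification to be a non-empty string of upto 3 characters, got ZYZYZ
```

```bash
sed -i 's/^rx=.*/rx=lambda q:R.from_euler("ZYZ",[q[0],q[1]+q[2],q[3]])*R.from_euler("YZ",[q[4],q[5]])/' kin.py
cat > try.py <<'E'
from kin import *
np.set_printoptions(precision=3,suppress=True)
print(P,res,sv,OFF.as_rotvec())
for q,p,e in D: a,B=fk(q); print(a-p,(B.inv()*R.from_euler("xyz",e)).as_rotvec())
rr=R.from_euler("z",RIS[2])
for a in(40,50,60,70):
  a=np.radians(a); tz=np.array([np.cos(a),0,-np.sin(a)])
  for head in(0,.15,.3):
    for fl in(0,1):
      Rt=rr*R.from_euler("z",head)*R.from_matrix(np.c_[np.cross([0,1,0],tz)*(1-2*fl),[0,1-2*fl,0],tz])
      o=[]
      for xr in(-250,-55):
        tip=np.r_[RIS[:2],0]+rr.apply([xr,0,30]); p=tip+Rt.apply([0,0,1])*37
        best=min((ik(p,Rt,[.25,.5,1.8,q4,.3,q6]) for q4 in(0,-.8,3.1,2.3) for q6 in(0,-2,2)),key=lambda z:z[1]); o+=[best[0],round(best[1],4)]
      print(round(np.degrees(a)),head,fl,*o)
E
time python3 try.py
```

```text
[ -0.855 294.592 568.945  58.664 495.133 373.013] [0.37] [4.738 3.534 0.794 0.336 0.167 0.104] [-0.    -0.     1.571]
[ 1.471 -0.276  0.199] [ 0. -0.  0.]
[ 1.394 -0.399  0.347] [ 0.001  0.001 -0.   ]
[ 1.224 -1.212 -0.327] [-0. -0.  0.]
[ 1.146 -0.867  0.034] [0.001 0.001 0.001]
[ 0.689 -1.85  -0.223] [ 0.    -0.001 -0.   ]
[ 0.87  -1.724  0.23 ] [ 0.  0. -0.]
40 0 0 [0.745 0.691 2.549 3.909 0.942 1.66 ] 0.0 [0.391 0.669 2.232 3.738 0.665 1.395] 0.0
40 0 1 [ 0.745  0.691  2.549  3.909  0.942 -1.482] 0.0 [ 0.391  0.669  2.232  3.738  0.665 -1.746] 0.0
40 0.15 0 [0.621 0.716 2.597 3.63  1.022 1.675] 0.0 [0.302 0.665 2.259 3.429 0.663 1.491] 0.0
40 0.15 1 [ 0.621  0.716  2.597  3.63   1.022 -1.466] 0.0 [ 0.302  0.665  2.259  3.429  0.663 -1.651] 0.0
40 0.3 0 [0.461 0.736 2.626 3.348 1.088 1.629] 0.0 [0.205 0.664 2.268 3.121 0.663 1.576] 0.0
40 0.3 1 [ 0.461  0.736  2.626  3.348  1.088 -1.512] 0.0 [ 0.205  0.664  2.268  3.121  0.663 -1.565] 0.0
50 0 0 [0.638 0.528 2.498 3.961 0.615 1.44 ] 0.0 [0.35  0.59  2.16  3.962 0.373 1.121] 0.0
50 0 1 [ 0.638  0.528  2.498  3.961  0.615 -1.702] 0.
[... 1023 characters left out ...]
4  2.086  2.618  0.014 -1.059] 0.0
70 0 0 [ 0.456  0.39   2.325 -0.965  0.213 -0.11 ] 0.0 [ 0.272  0.552  1.955 -0.374  0.327 -0.884] 0.0
70 0 1 [ 0.455  0.39   2.324 -0.954  0.214  3.02 ] 0.0014 [ 0.272  0.552  1.955 -0.374  0.327  2.258] 0.0
70 0.15 0 [ 0.413  0.384  2.34  -0.922  0.144 -0.331] 0.0 [ 0.242  0.547  1.965 -0.203  0.291 -1.217] 0.0
70 0.15 1 [ 0.413  0.384  2.34  -0.922  0.144  2.81 ] 0.0 [ 0.242  0.547  1.965 -0.203  0.291  1.925] 0.0
70 0.3 0 [ 0.366  0.381  2.348 -0.633  0.083 -0.804] 0.0 [ 0.21   0.546  1.967  0.015  0.279 -1.597] 0.0
70 0.3 1 [ 0.366  0.381  2.348 -0.633  0.083  2.338] 0.0 [0.21  0.546 1.967 0.015 0.279 1.545] 0.0
real	0m8.617s
user	0m9.125s
sys	0m0.064s
```

```bash
cat > plan.py <<'E'
from rig import r
from kin import *
np.set_printoptions(precision=3,suppress=True)
rr=R.from_euler("z",RIS[2])
def pushpose(xr,zt,a=np.radians(50),y=0):
    tz=np.array([np.cos(a),0,-np.sin(a)]); Rt=rr*R.from_matrix(np.c_[-np.cross([0,1,0],tz),[0,-1,0],tz])
    return np.r_[RIS[:2],0]+rr.apply([xr,y,zt])+Rt.apply([0,0,1])*37,Rt
def path(qs,lim=9.):
    W=[]
    for a,b in zip(qs[:-1],qs[1:]):
        a,b=np.array(a),np.array(b); n=1
        while True:
            F=[fk(a+(b-a)*t) for t in np.linspace(0,1,n+1)]
            if all(np.degrees((F[i][1].inv()*F[i+1][1]).magnitude())<lim and np.linalg.norm(F[i+1][0]-F[i][0])<55 for i in range(n)) and np.abs(b-a).max()/n<.22: break
            n+=1
        W+=[(*fk(a+(b-a)*t),a+(b-a)*t) for t in np.linspace(0,1,n+1)[1:]]
    return W
def rows(p0,R0,W):
    for p,Rt,_ in W: print(np.round(np.r_[(R0.inv()*Rt).as_rotvec()/np.pi,R0.inv().apply(p-p0)/250],3).tolist())
E
python3 - <<'E'
from plan import *
s=r.sense(); q=s["qpos"]; print(q,fk(q)[0]-s["eef_pos"])
pp=pushpose(-245,90); qp,e=ik(*pp,[.64,.53,2.4,3.9,.6,-1.7]); print(qp,e)
m0=[.5,.1,2.1,-.1,.9,-2.35]; m1=[.55,.1,2.1,1.9,.9,-2.0]; m2=[.6,.15,2.3,3.8,.8,-1.7]
W=path([q,m0,m1,m2,qp]); print(len(W))
for w in W[::3]: print(w[0],w[0]-w[1].apply([0,0,300]))
W0=[(s["eef_pos"],R.from_euler("xyz",s["tcp_rot"]))]
for i in range(0,len(W),8):
    p0,R0=W0[0] if i==0 else W[i-1][:2]; print("--"); rows(p0,R0,W[i:i+8])
E
```

```text
[ 0.509  0.392  1.689 -0.311  1.275 -2.431] [ 0.812 -1.501  0.154]
[ 0.626  0.323  2.481  4.247  0.484 -2.049] 3.2834593551023244e-11
40
[488.093 177.888 168.683] [486.584 251.662 459.466]
[378.401 219.482 149.319] [371.187 206.566 448.954]
[334.48  329.408 171.024] [360.939 231.046 453.203]
[319.425 434.003 226.578] [356.312 254.466 464.077]
[335.392 518.197 307.21 ] [357.727 273.875 479.86 ]
[379.903 570.132 400.191] [364.701 286.953 498.059]
[444.327 579.891 478.09 ] [372.704 290.098 507.932]
[517.923 545.112 508.035] [376.404 280.774 498.169]
[588.92  477.643 504.379] [379.018 264.411 482.617]
[640.444 386.811 466.394] [377.299 242.842 461.174]
[659.125 284.907 399.922] [368.685 218.48  435.023]
[628.012 227.025 281.34 ] [348.207 200.746 386.309]
[561.336 188.755 159.358] [317.546 184.095 334.128]
[472.656 150.337  61.656] [280.406 165.363 291.47 ]
--
[0.006, -0.035, 0.014, -0.014, 0.176, 0.032]
[0.011, -0.069, 0.032, -0.03, 0.357, 0.064]
[0.016, -0.102, 0.053, -0.038, 0.535, 0.1]
[-0.011, -0.128, 0.081, -0.165, 0.626, 0.057]
[-0.039, -0.153, 0.109, -0.291, 0.707, -0.003]
[-0.068
[... 932 characters left out ...]

[-0.054, -0.031, 0.073, -0.197, 0.189, -0.065]
[-0.082, -0.046, 0.109, -0.31, 0.268, -0.119]
[-0.11, -0.061, 0.145, -0.431, 0.335, -0.188]
[-0.14, -0.076, 0.18, -0.557, 0.389, -0.271]
[-0.17, -0.09, 0.214, -0.686, 0.427, -0.368]
[-0.2, -0.104, 0.248, -0.814, 0.45, -0.476]
[-0.232, -0.118, 0.281, -0.939, 0.457, -0.596]
--
[-0.014, -0.026, -0.008, -0.176, 0.091, -0.023]
[-0.027, -0.053, -0.015, -0.347, 0.181, -0.06]
[-0.04, -0.079, -0.022, -0.514, 0.269, -0.112]
[-0.052, -0.106, -0.029, -0.673, 0.355, -0.178]
[-0.062, -0.132, -0.035, -0.826, 0.437, -0.256]
[-0.073, -0.159, -0.041, -0.97, 0.516, -0.345]
[-0.082, -0.185, -0.045, -1.105, 0.59, -0.445]
[-0.091, -0.211, -0.05, -1.23, 0.66, -0.554]
```

```bash
cat > go.py <<'E'
from plan import *
s=r.sense(); q=s["qpos"]
pp=pushpose(-245,90); qp,e=ik(*pp,[.64,.53,2.4,3.9,.6,-1.7])
m0=[.6,0,2.4,-.1,.4,-2.4]; m1=[.6,0,2.4,2,.4,-2.25]; m2=[.62,.1,2.5,4.0,.45,-2.05]
W=path([q,m0,m1,m2,qp],9.8); print(len(W))
for w in W[::2]: print(w[0].round(),(w[0]-w[1].apply([0,0,110])).round())
for i in range(0,len(W),8):
    p0,R0=(s["eef_pos"],R.from_euler("xyz",s["tcp_rot"])) if i==0 else W[i-1][:2]; print("--"); rows(p0,R0,W[i:i+8])
E
python3 go.py
```

```text
34
[491. 193. 152.] [484. 217. 259.]
[398. 220. 117.] [374. 216. 224.]
[339. 241. 107.] [310. 218. 211.]
[320. 279. 113.] [296. 245. 215.]
[311. 319. 127.] [290. 274. 225.]
[313. 357. 148.] [291. 300. 240.]
[325. 390. 175.] [300. 323. 258.]
[347. 414. 203.] [316. 340. 279.]
[377. 427. 233.] [336. 349. 299.]
[406. 427. 251.] [356. 349. 311.]
[434. 414. 258.] [375. 340. 313.]
[462. 389. 256.] [394. 321. 310.]
[487. 353. 247.] [410. 295. 301.]
[503. 308. 229.] [420. 263. 286.]
[508. 258. 204.] [422. 227. 266.]
[499. 205. 173.] [414. 189. 242.]
[485. 170.  98.] [409. 168. 177.]
--
[0.024, -0.044, -0.004, -0.094, 0.169, 0.074]
[0.047, -0.087, -0.004, -0.172, 0.356, 0.131]
[0.07, -0.13, 0.001, -0.219, 0.547, 0.175]
[0.093, -0.17, 0.01, -0.227, 0.736, 0.211]
[0.068, -0.191, 0.051, -0.29, 0.791, 0.188]
[0.043, -0.21, 0.091, -0.356, 0.839, 0.156]
[0.017, -0.229, 0.132, -0.421, 0.878, 0.114]
[-0.01, -0.246, 0.173, -0.486, 0.907, 0.064]
--
[-0.013, -0.013, 0.047, -0.066, 0.057, -0.003]
[-0.027, -0.026, 0.095, -0.138, 0.104, -0.01]
[-0.04, -0.039, 0.142, -0.217, 0.141, -0.023]
[-0.054, -0.052, 0
[... 351 characters left out ...]
.012]
[-0.052, -0.043, 0.197, -0.243, 0.134, -0.018]
[-0.063, -0.054, 0.248, -0.308, 0.125, -0.028]
[-0.075, -0.065, 0.299, -0.376, 0.102, -0.04]
[-0.087, -0.078, 0.35, -0.444, 0.065, -0.057]
[-0.099, -0.091, 0.4, -0.51, 0.015, -0.077]
--
[-0.014, -0.013, 0.05, -0.08, 0.046, -0.003]
[-0.029, -0.027, 0.099, -0.17, 0.085, -0.012]
[-0.045, -0.042, 0.147, -0.27, 0.114, -0.028]
[-0.062, -0.056, 0.196, -0.377, 0.133, -0.051]
[-0.079, -0.071, 0.243, -0.488, 0.139, -0.082]
[-0.098, -0.086, 0.291, -0.603, 0.133, -0.12]
[-0.118, -0.101, 0.337, -0.718, 0.114, -0.166]
[-0.127, -0.128, 0.355, -0.863, 0.031, -0.144]
--
[-0.02, -0.02, 0.015, -0.135, 0.075, 0.07]
[-0.043, -0.04, 0.029, -0.276, 0.156, 0.125]
```

Emit:
carry_out(series=[[0.024, -0.044, -0.004, -0.094, 0.169, 0.074, -1], [0.047, -0.087, -0.004, -0.172, 0.356, 0.131, -1], [0.07, -0.13, 0.001, -0.219, 0.547, 0.175, -1], [0.093, -0.17, 0.01, -0.227, 0.736, 0.211, -1], [0.068, -0.191, 0.051, -0.29, 0.791, 0.188, -1], [0.043, -0.21, 0.091, -0.356, 0.839, 0.156, -1], [0.017, -0.229, 0.132, -0.421, 0.878, 0.114, -1], [-0.01, -0.246, 0.173, -0.486, 0.907, 0.064, -1]])

```text
clock: 12.9
eef_pos: [311.4, 297.5, 117.0]
tcp_rot: [3.085, 0.418, -2.204]
contact_force: [0.2, 0.4, -0.0]
opening: 0.997
grasp_force: 0.0
```

```bash
python3 -c "
from rig import r
s=r.sense();print(s['clock'],s['qpos'].round(3),s['eef_pos'].round(1))"
```

```text
12.9 [ 5.940e-01  1.000e-03  2.403e+00  5.030e-01  4.040e-01 -2.358e+00] [311.4 297.5 117. ]
```

Emit:
carry_out(series=[[-0.013, -0.013, 0.047, -0.066, 0.057, -0.003, -1], [-0.027, -0.026, 0.095, -0.138, 0.104, -0.01, -1], [-0.04, -0.039, 0.142, -0.217, 0.141, -0.023, -1], [-0.054, -0.052, 0.189, -0.298, 0.166, -0.04, -1], [-0.068, -0.064, 0.237, -0.382, 0.178, -0.061, -1], [-0.082, -0.077, 0.284, -0.465, 0.178, -0.086, -1], [-0.096, -0.089, 0.331, -0.547, 0.166, -0.114, -1], [-0.11, -0.102, 0.379, -0.624, 0.141, -0.144, -1]])

```text
clock: 13.9
eef_pos: [360.1, 419.6, 214.8]
tcp_rot: [2.287, 0.144, 2.822]
contact_force: [-0.5, 0.4, -0.1]
opening: 0.997
grasp_force: 0.0
```

Emit:
carry_out(series=[[-0.014, -0.012, 0.047, -0.061, 0.063, -0.003, -1], [-0.029, -0.024, 0.095, -0.129, 0.116, -0.01, -1], [-0.04, -0.033, 0.146, -0.182, 0.131, -0.012, -1], [-0.052, -0.043, 0.197, -0.243, 0.134, -0.018, -1], [-0.063, -0.054, 0.248, -0.308, 0.125, -0.028, -1], [-0.075, -0.065, 0.299, -0.376, 0.102, -0.04, -1], [-0.087, -0.078, 0.35, -0.444, 0.065, -0.057, -1], [-0.099, -0.091, 0.4, -0.51, 0.015, -0.077, -1]])

```text
clock: 14.9
eef_pos: [473.7, 369.1, 248.0]
tcp_rot: [2.273, -0.704, 1.775]
contact_force: [0.1, -0.7, -0.2]
opening: 0.996
grasp_force: 0.0
```

```bash
cat > go2.py <<'E'
from plan import *
s=r.sense(); q=s["qpos"]; print(s["clock"],q)
pp=pushpose(-245,90); qp,e=ik(*pp,[.64,.53,2.4,3.9,.6,-1.7]); print(qp)
m2=[.62,.1,2.5,4.0,.45,-2.05]
W=path([q,m2,qp],10.3); print(len(W))
for w in W[::2]: print(w[0].round(),(w[0]-w[1].apply([0,0,110])).round())
for i in range(0,len(W),8):
    p0,R0=(s["eef_pos"],R.from_euler("xyz",s["tcp_rot"])) if i==0 else W[i-1][:2]; print("--"); rows(p0,R0,W[i:i+8])
E
python3 go2.py
```

```text
14.9 [ 0.606  0.047  2.45   2.927  0.418 -2.156]
[ 0.626  0.323  2.481  4.247  0.484 -2.049]
10
[486. 349. 243.] [409. 293. 298.]
[502. 306. 227.] [419. 261. 284.]
[507. 257. 203.] [421. 226. 265.]
[499. 205. 173.] [414. 189. 242.]
[485. 170.  98.] [409. 168. 177.]
--
[-0.014, -0.013, 0.049, -0.079, 0.052, -0.003]
[-0.029, -0.026, 0.098, -0.166, 0.091, -0.011]
[-0.045, -0.04, 0.147, -0.262, 0.122, -0.026]
[-0.061, -0.054, 0.195, -0.365, 0.142, -0.047]
[-0.079, -0.068, 0.242, -0.474, 0.151, -0.076]
[-0.098, -0.083, 0.289, -0.586, 0.147, -0.113]
[-0.118, -0.098, 0.335, -0.699, 0.13, -0.157]
[-0.126, -0.124, 0.353, -0.844, 0.049, -0.133]
--
[-0.02, -0.02, 0.015, -0.135, 0.075, 0.07]
[-0.043, -0.04, 0.029, -0.276, 0.156, 0.125]
```

Emit:
carry_out(series=[[-0.014, -0.013, 0.049, -0.079, 0.052, -0.003, -1], [-0.029, -0.026, 0.098, -0.166, 0.091, -0.011, -1], [-0.045, -0.04, 0.147, -0.262, 0.122, -0.026, -1], [-0.061, -0.054, 0.195, -0.365, 0.142, -0.047, -1], [-0.079, -0.068, 0.242, -0.474, 0.151, -0.076, -1], [-0.098, -0.083, 0.289, -0.586, 0.147, -0.113, -1], [-0.118, -0.098, 0.335, -0.699, 0.13, -0.157, -1]])

```text
clock: 15.78
eef_pos: [498.8, 205.1, 173.3]
tcp_rot: [-3.089, -0.895, 0.115]
contact_force: [-0.2, -0.6, 0.9]
opening: 1.001
grasp_force: 0.0
```

```bash
cat > go3.py <<'E'
from plan import *
s=r.sense(); q=s["qpos"]; print(s["clock"],q)
p,Rt=pushpose(-265,80); print(ik(p,Rt,q)); p3,_=pushpose(-265,35); print(ik(p3,Rt,q)); p4,_=pushpose(-55,35); print(ik(p4,Rt,q))
p2,_=pushpose(-275,120)
R0=R.from_euler("xyz",s["tcp_rot"]); rows(s["eef_pos"],R0,[(p2,Rt,0),(p,Rt,0),(p3,Rt,0)])
E
python3 go3.py
```

```text
15.775 [ 0.615  0.099  2.499  3.998  0.448 -2.053]
(array([ 0.674,  0.348,  2.514,  4.212,  0.524, -1.957]), np.float64(1.8474111129762605e-15))
(array([ 0.674,  0.511,  2.521,  3.996,  0.621, -1.7  ]), np.float64(1.928086162950038e-12))
(array([ 0.35 ,  0.579,  2.16 ,  3.983,  0.365, -2.043]), np.float64(2.067332416366696e-12))
[-0.061, -0.061, 0.045, -0.409, 0.183, 0.002]
[-0.061, -0.061, 0.045, -0.51, 0.197, 0.132]
[-0.061, -0.061, 0.045, -0.65, 0.203, 0.245]
```

Emit:
carry_out(series=[[-0.03, -0.03, 0.022, -0.2, 0.09, 0, -1], [-0.061, -0.061, 0.045, -0.409, 0.183, 0.002, -1], [-0.061, -0.061, 0.045, -0.46, 0.19, 0.07, -1], [-0.061, -0.061, 0.045, -0.51, 0.197, 0.132, -1], [-0.061, -0.061, 0.045, -0.58, 0.2, 0.19, -1], [-0.061, -0.061, 0.045, -0.65, 0.203, 0.245, -1], [-0.061, -0.061, 0.045, -0.65, 0.203, 0.245, -1]])

```text
clock: 16.65
eef_pos: [453.2, 151.7, 6.0]
tcp_rot: [3.136, -0.699, -0.071]
contact_force: [0.8, 0.5, 0.6]
opening: 0.998
grasp_force: 0.0
```

```bash
cat > see.py <<'E'
from rig import r
from h import *
import sys
C=cal(r); np.set_printoptions(precision=3,suppress=True); s=r.sense(); print(s["clock"],s["eef_pos"],s["tcp_rot"])
ims={c:np.ascontiguousarray(r.grab_frame(c)[:,:,::-1]) for c in C}
pl=[e for e in box([-59,-74,85],[59,74,93]) if e[0][2]==93 and e[1][2]==93]
x0=[float(v) for v in sys.argv[2:5]] if len(sys.argv)>4 else TIN
x,e=refine(C,ims,[(c,samp(pl)) for c in C],flat,x0); print("tin/lid",x,e)
rr=R.from_euler("z",RIS[2]); print("in riser",rr.inv().apply([x[0]-RIS[0],x[1]-RIS[1],0])[:2],x[2]-RIS[2])
rg=lambda v:rr.inv().apply(v-np.r_[RIS[:2],0]); print("tcp in riser",rg(s["eef_pos"]))
R0=R.from_euler("xyz",s["tcp_rot"]); print("dir +x riser in tool /100mm",R0.inv().apply(rr.apply([100,0,0]))/250)
o=[]
for c in C:
    b=cv2.resize(ims[c],None,fx=3,fy=3,interpolation=2); 
    if len(sys.argv)<6: draw(C,b,c,pl,*flat(x),(0,255,0))
    u=(proj(C[c],np.array([[*x[:2],60]]))[0]*3).astype(int); o.append(b[max(0,u[1]-200):u[1]+200,u[0]-200:u[0]+200])
cv2.imwrite(f"pics/see{sys.argv[1]}.png",np.hstack(o))
E
python3 see.py 1
```

```text
16.65 [453.163 151.674   5.995] [ 3.136 -0.699 -0.071]
tin/lid [528.473 145.738  -0.072] 0.28341475
in riser [-165.21    -0.237] 0.005512117346570894
tcp in riser [-240.755   -0.186    5.995]
dir +x riser in tool /100mm [0.306 0.001 0.257]
```

Emit:
carry_out(series=[[0, 0, 0, 0.049, 0, 0.041, -1], [0, 0, 0, 0.098, 0, 0.082, -1], [0, 0, 0, 0.129, 0, 0.108, -1], [0, 0, 0, 0.159, 0, 0.134, -1], [0, 0, 0, 0.19, 0, 0.159, -1], [0, 0, 0, 0.22, 0, 0.185, -1], [0, 0, 0, 0.251, 0, 0.211, -1], [0, 0, 0, 0.251, 0, 0.211, -1]])

```text
clock: 17.75
eef_pos: [537.3, 146.5, 9.1]
tcp_rot: [3.141, -0.704, -0.075]
contact_force: [-0.0, 0.2, -0.3]
opening: 1.002
grasp_force: 0.0
```

```bash
python3 see.py 2 550 144 -.075
```

```text
17.75 [537.278 146.518   9.12 ] [ 3.141 -0.704 -0.075]
tin/lid [548.788 143.304  -0.084] 0.56501067
in riser [-144.768   -1.08 ] -0.0055194462826859
tcp in riser [-156.493    1.227    9.12 ]
dir +x riser in tool /100mm [0.305 0.001 0.259]
```

```bash
python3 see.py 3 568 142.5 -.078
```

```text
17.85 [536.79  146.642   8.948] [ 3.141 -0.704 -0.075]
tin/lid [566.021 142.012  -0.069] 0.33602107
in riser [-127.486   -1.025] 0.008828485827479499
tcp in riser [-156.989    1.314    8.948]
dir +x riser in tool /100mm [0.305 0.001 0.259]
```

View pics/see3.png

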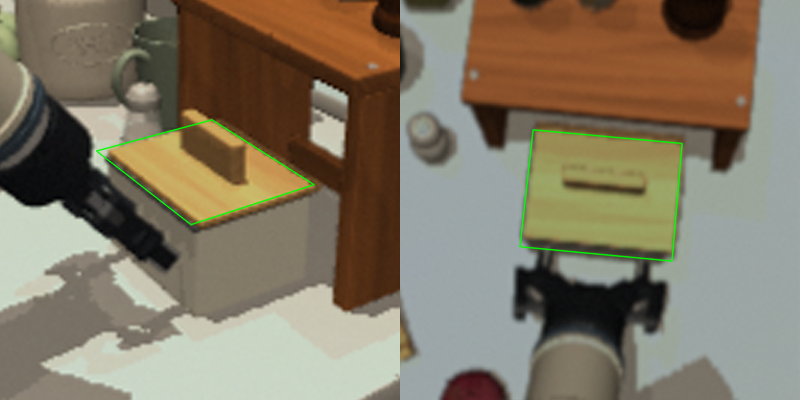

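Emit:
carry_out(series=[[0, 0, 0, 0.037, 0, 0.031, -1], [0, 0, 0, 0.073, 0, 0.062, -1], [0, 0, 0, 0.11, 0, 0.093, -1], [0, 0, 0, 0.146, 0, 0.124, -1], [0, 0, 0, 0.183, 0, 0.155, -1], [0, 0, 0, 0.22, 0, 0.186, -1], [0, 0, 0, 0.256, 0, 0.218, -1], [0, 0, 0, 0.29, 0, 0.246, -1]])

```text
clock: 18.95
eef_pos: [630.6, 139.6, 8.0]
tcp_rot: [3.14, -0.701, -0.073]
contact_force: [-5.2, 0.3, 2.4]
opening: 1.0
grasp_force: 2.8
```

Emit:
carry_out(series=[[0, 0, 0, 0.012, 0, 0.01, -1], [0, 0, 0, 0.024, 0, 0.021, -1], [0, 0, 0, 0.037, 0, 0.031, -1]])

```text
clock: 19.32
eef_pos: [642.4, 138.8, 8.1]
tcp_rot: [3.14, -0.702, -0.073]
contact_force: [-5.8, 0.5, 2.9]
opening: 0.998
grasp_force: 2.7
```

Emit:
carry_out(series=[[0, 0, 0, 0.012, 0, 0.01, -1], [0, 0, 0, 0.024, 0, 0.021, -1], [0, 0, 0, 0.037, 0, 0.031, -1]])

```text
clock: 19.7
eef_pos: [654.3, 137.9, 8.1]
tcp_rot: [3.14, -0.702, -0.073]
contact_force: [-4.3, 0.1, 0.9]
opening: 0.999
grasp_force: 2.5
```

Emit:
carry_out(series=[[0, 0, 0, 0.009, 0, 0.008, -1], [0, 0, 0, 0.018, 0, 0.016, -1]])

```text
clock: 19.95
eef_pos: [655.5, 137.7, 5.9]
tcp_rot: [3.14, -0.694, -0.072]
contact_force: [-44.7, 7.6, 28.7]
opening: 1.001
grasp_force: 22.4
```

Emit:
carry_out(series=[[0, 0, 0, -0.03, 0, -0.025, -1], [0, 0, 0, -0.1, 0, -0.085, -1], [0, 0, 0, -0.2, 0, -0.17, -1], [0, 0, 0, -0.3, 0, -0.255, -1], [0, 0, 0, -0.3, 0, -0.255, -1]])

```text
clock: 20.58
eef_pos: [561.1, 144.8, 8.2]
tcp_rot: [3.139, -0.702, -0.071]
contact_force: [0.3, -0.8, -0.1]
opening: 1.002
grasp_force: 0.0
```

```bash
cat > fin.py <<'E'
from rig import r
from h import *
C=cal(r); np.set_printoptions(precision=2,suppress=True); s=r.sense(); print(s["clock"],s["contact_force"])
im=np.ascontiguousarray(r.grab_frame("scene")[:,:,::-1]); cv2.imwrite("pics/fin.png",im)
t=r.grab_frame("top")
# visible geometry in the scene view: tin front face bottom/top edges + lid front edge, riser frame x offset scan
E_=[(np.array([-55,-70,0.]),np.array([-55,70,0.])),(np.array([-59,-74,85.]),np.array([-59,74,85.])),(np.array([-59,-74,93.]),np.array([-59,74,93.]))]
rr=R.from_euler("z",RIS[2]).as_matrix()
b=cv2.GaussianBlur(cv2.resize(im,None,fx=3,fy=3,interpolation=2),(5,5),0); D=cv2.distanceTransform(255-cv2.Canny(b,20,50),cv2.DIST_L2,5)/3
res=[]
for x in np.arange(-30,31,2.):
    for y in np.arange(-10,11,5.):
        for w in(-.06,-.03,0,.03,.06):
            Q=rr@R.from_euler("z",w).as_matrix(); uv=proj(C["scene"],samp(E_,30)@Q.T+np.r_[RIS[:2],0]+rr@[x,y,0])
            d=map_coordinates(D,[(uv[:,1]+.5)*3-.5,(uv[:,0]+.5)*3-.5],order=1); res.append((np.minimum(d,3).mean(),x,y,w))
for q in sorted(res)[:6]: print(np.array(q))
for n in("tin","lid"):
    for z in r.silhouettes("scene",n)[:1]: print(n,z["score"],z["position"],z["region"].sum())
    print(proj(C["scene"],np.array([[-55,0,45],[0,0,93.]])@rr.T+np.r_[RIS[:2],0]))
E
python3 fin.py
```

```text
20.575 [ 0.27 -0.8  -0.09]
[  0.43  -6.   -10.     0.03]
[ 0.43 -6.   -5.    0.03]
[ 0.43 -4.   -5.    0.03]
[ 0.43 -4.    0.    0.03]
[  0.43  -4.   -10.     0.03]
[ 0.44 -6.   -5.    0.06]
tin 0.89 [210.4, 336.6] 1084
[[334.71 208.97]
 [352.04 187.85]]
lid 0.85 [192.6, 347.1] 890
[[334.71 208.97]
 [352.04 187.85]]
```

```bash
python3 -c "
from rig import r
print(r.sign_off())"
```

```text
the job is handed in; nothing more can be done
None
```

I put the lid on the tin and pushed the closed tin square between the shelf's ends until it stopped at about 45 N, which I took to be the rear rail; I then backed the arm clear and handed the job in at about 21 s. The last edge fit put the tin about 5 mm short of home (12 mm allowed), with no verdict returned.

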